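Make up the cell-counting kit and the oil-immersion kit

TASK

Make up two microscopy kits from the stock on the bench. The counting kit, in the larger blue tray, gets the black counting-chamber case, one carton of cover slips and the green-stain vial; the oil-immersion kit, in the smaller amber-yellow tray, gets the oil bottle and the other carton. Set each item down, not dropped, fully into the nest that fits it, keep the vial and the oil bottle upright all the time, and leave the rest of the stock where it is.

Things in the scene. Friction and masses are not known exactly. Their poses are not given: they have to be found in the camera images.
- chamber_case: flat black plastic case of a counting chamber, 44 x 92 x 19 mm, long side along its y; grasp across the 44 mm (its x). Origin: centre of the underside.
- carton_white: small carton of cover slips, 28 x 64 x 15 mm, flat, bluish-white and dark printed bars; long side along its y, grasp across the 28 mm (its x). Origin: centre of the underside. The two cartons are interchangeable.
- carton_cream: small carton of cover slips, 28 x 64 x 15 mm, flat, cream-coloured and dark printed bars; long side along its y, grasp across the 28 mm (its x). Origin: centre of the underside. The two cartons are interchangeable.
- stain_vial: upright round glass vial with green stain and a white stopper: glass 24 mm across up to 40 mm height, stopper 28 mm across above it, 48 mm high in all. Grasp by the stopper or body from above. Origin: centre of the underside.
- oil_bottle: upright round amber immersion-oil bottle with a black cap: body 31 mm across, cap 29 mm across from 50 mm up, 72 mm high in all. Grasp by the cap from above. Origin: centre of the underside.
- counting_tray: blue tray 150 x 200 mm (x, y), fixed; origin: underside centre. Nest floors (dark pads) at z 5, edge bead top at 7. Nests (mm): case at x -35, y 35, opening 56 x 104, long side along y; carton at x 25, y -66, opening 76 x 40, long side along x; each four corner angles, tops at z 13, legs 18 long, 4 thick, mid-sides open. Vial collar at x 45, y 70: 40 inside, 50 outside, top at z 17.
- immersion_tray: amber-yellow tray 100 x 170 mm (x, y), fixed; origin: underside centre. Nest floors (dark pads) at z 5, edge bead top at 7. Nests (mm): carton at x 0, y -34, opening 40 x 76, long side along y, four corner angles with tops at z 13, legs 18 long, 4 thick, mid-sides open. Oil-bottle collar at x 0, y 50: 43 inside, 53 outside, top at z 17.
- objective_can: white round canister with a black lid, 36 mm across, 54 mm high, standing; belongs to neither kit, stays where it is. Origin: centre of the underside.
- spare_eyepiece: black eyepiece standing on its narrower tube, 34 mm across, 44 mm high; belongs to neither kit, stays where it is. Origin: centre of the underside.
- lab_timer: round white bench timer with a red knob, 65 mm across, 44 mm high; belongs to neither kit, stays where it is. Origin: centre of the underside.
Mind the look-alikes: they are no part of the job. Several things have the shape of the chamber_case; the one meant has the colours described above. Leave any pink look-alike of the carton_cream alone.

How it is judged:
By the outcome, as a careful person would: the job done as asked, in the order asked, and still so for the second after the job is handed in, with the robot touching nothing.
It also fails if it takes over 128 s, if anything falls off the work surface, if the arm or the gripper's body presses on something with over 40 N, if the wrist force passes 120 N, or if a joint passes its speed limit or range.

ROBOT

A 6-joint arm with a two-finger parallel gripper is mounted at the origin on a cart in front of the work surface, level with it; the furniture and walls round the work are solid. World frame = base frame: x ahead of the robot, y to its left, z up, the work surface at z = 0. Lengths are in mm, angles in rad, forces in N, time in s.
With the tool pointing down it reaches from about 300 to 775 mm from the base axis. Payload 14.6 kg.
Tool frame: the origin (TCP) lies between the finger pads; the fingertips stand manip.tip_reach ahead of it and the grasp point (between the pads) lies 5 mm behind it (manip.tip_reach is the distance from the TCP to the fingertips, in mm); z points along the fingers, y is the line along which they close (so a half turn about z gives the same grasp; the last joint's range is limited). The gripper opens to 94 mm and grips with 3 to 60 N. Pads are 16 mm wide; open, the fingers measure 119 mm over their backs; the gripper's body (75 mm by 177 mm) begins 78 mm behind the grasp point.
Start: joints at [1.236, 0.3, 1.521, -0, 1.321, -0.067], TCP at [145.533, 530.386, 219.446] pointing down, gripper open.
Joint ranges: [-3.03, 3.03], [-0.79, 2.21], [0.23, 2.52], [-1.04, 4.18], [0, 3.07], [-2.55, 2.55]. Speed limits (rad/s): [2.22, 2.22, 2.57, 3.14, 3.14, 3.14].

INTERFACE

Orientations are given as [roll, pitch, yaw] about the fixed x, y, z axes, in that order (R = Rz(yaw) Ry(pitch) Rx(roll)).
In Python, from cell import manip gives the robot as it stands. The module is installed in compiled form; this text tells all that it offers.
- The arm moves only by the shell command python3 -m creep 'ROWS' [FORCE]. ROWS is JSON, a list of rows, each a list of 3 entries, a list of its own where there are three numbers: the opening, from -1 (shut) to 1 (fully open), then the shift along the tool's x, y, z in cm, then the turn about the tool's z in units of 5 degrees (1.0 is 5 degrees). In form: [[grip, [tx, ty, tz], roll], ...]. A call has 1 to 12 rows; each row is the pose to reach, as a shift and turn from the pose commanded when the call began, along the tool's axes at that moment; what a row does not reach only later rows make up. A row lasts 1/10 s, in which the tool goes at most 50 mm and 8.59 degrees, less where a joint would pass 70% of its speed; a pose out of reach is approached as far as the arm can. A call with a gripper value outside its range is refused whole. The fingers move at their own pace and stop on an object; FORCE is the grip in N (left out, the last holds). Time passes only in rows, so rows that repeat a pose let the fingers close. It gives the time, the measured TCP pose, the force, the opening and the grip force at its end, in the units of the state.
- manip.read_state(): the state, without advancing time (a new reading comes with each control period).
- manip.camera(name): name is "scene" or "top"; returns the picture (420x560x3 uint8, red, green, blue); there is no depth.
- manip.camera_params(name): a dict with "fovy" (degrees; the focal length in pixels is half the picture's height over the tangent of half this angle, whatever the lens; pixels are square), "cx", "cy" (the principal point, pixels), "origin" and "attitude" of the camera in the world. Camera axes: x right, y down, z forward; pixel columns grow to the right and rows downward; lengths in mm; the calibration is good to about 2 mm. A picture is of the moment at which its call begins. camera_params takes no time and is no camera call.
- manip.sign_off(): hands the job in; it is judged then, once.
The state is a dict: "clock": time; "joints": joint angles; "qd": joint speeds; "effort": joint torques, N m; "eef_pos": TCP position; "eef_rot": TCP orientation; "wrist_force": force on the tool from outside, world axes, zero at the start; "moment": the same for the moment, N m; "finger_gap": finger opening in mm; "finger_force": force on a finger pad.
Only numpy, scipy, OpenCV 4.12 (cv2) and the standard library are available. Lean on these libraries where they do the work, as an engineer would, in place of code of your own. Each camera call takes 0.05 s, during which the arm holds its last target. There are 200 camera calls.

## Working session

There is one attempt and no reset: what is moved stays moved. The work goes in short steps, Python scripts to look and compute and a shell command to move; the robot and the scene stay as the last step left them, time stands still between calls to the robot, and variables do not carry over. Pictures are saved under pics/ and viewed, at most 14 in all, crops included, and the job is handed in when it is done.

```bash
mkdir -p pics
python3 - <<'E'
from cell import manip
import cv2
for n in("scene","top"):
    p=manip.camera(n); cv2.imwrite(f"pics/{n}0.png",p[:,:,::-1]); print(n,manip.camera_params(n))
print(manip.tip_reach, manip.read_state())
E
```

```text
scene {'fovy': 49.44269330724403, 'cx': 278.00837979167596, 'cy': 208.86130825360252, 'origin': array([-334.49297668, -628.12931406,  755.10836615]), 'attitude': array([-2.15948046,  0.01767109, -0.96780525])}
top {'fovy': 50.90890060013634, 'cx': 281.71668667196354, 'cy': 206.4088145038188, 'origin': array([ 426.11741178,   11.94223181, 1176.66339852]), 'attitude': array([-3.02966265, -0.00343938, -1.54502931])}
14.0 {'clock': 0.1, 'joints': array([ 1.23642706e+00,  3.00383393e-01,  1.52152637e+00,  2.39190408e-05,
        1.32068655e+00, -6.65794727e-02]), 'qd': array([-0.00104898, -0.00227751, -0.00240102, -0.00019515, -0.00062405,
       -0.0012434 ]), 'effort': array([ 1.27501189e-03, -5.32636642e+01, -3.53288519e+01,  7.09975557e-02,
        2.35109363e-02, -8.42828194e-05]), 'eef_pos': array([145.44396839, 530.19179662, 218.95757535]), 'eef_rot': array([-3.14059276e+00, -8.98911545e-05,  2.87379688e+00]), 'wrist_force': array([-0.43427979,  0.32942829,  0.57625064]), 'moment': array([0.00618673, 0.05062073, 0.03067937]), 'finger_force': 0.0, 'finger_gap': 94.10003021209837}
```

View pics/scene0.png

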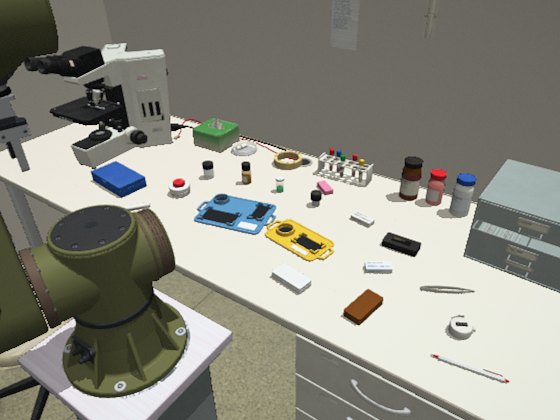

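View pics/top0.png

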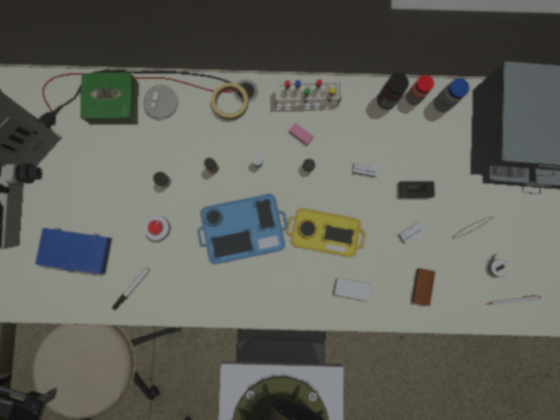

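The scene shows the trays and the stock. Positions below are top-view pixels.

- **Chamber case:** candidates are black (417,190), brown (424,287), white (352,290) and the large blue book (73,251). By the description I choose the black one.
- **Cartons:** candidates are (365,170), (411,232) and pink (301,133). I choose the two that are not pink.
- **Vial:** (257,162), with the green body visible in the scene view at (280,185).
- **Oil bottle:** candidates are (210,165), the objective can (161,180), the eyepiece (308,166) and the large bottles at (392,92). I choose (210,165).

Next is a close crop to check these choices.

Run:
```python
import cv2
t=cv2.imread("pics/top0.png")[120:315,180:450]; s=cv2.imread("pics/scene0.png")[145:345,180:450]
cv2.imwrite("pics/cropt.png",cv2.resize(t,None,fx=2.95,fy=2.95,interpolation=cv2.INTER_CUBIC))
cv2.imwrite("pics/crops.png",cv2.resize(s,None,fx=2.95,fy=2.95,interpolation=cv2.INTER_CUBIC))
```

```text
(no output)
```

View pics/cropt.png

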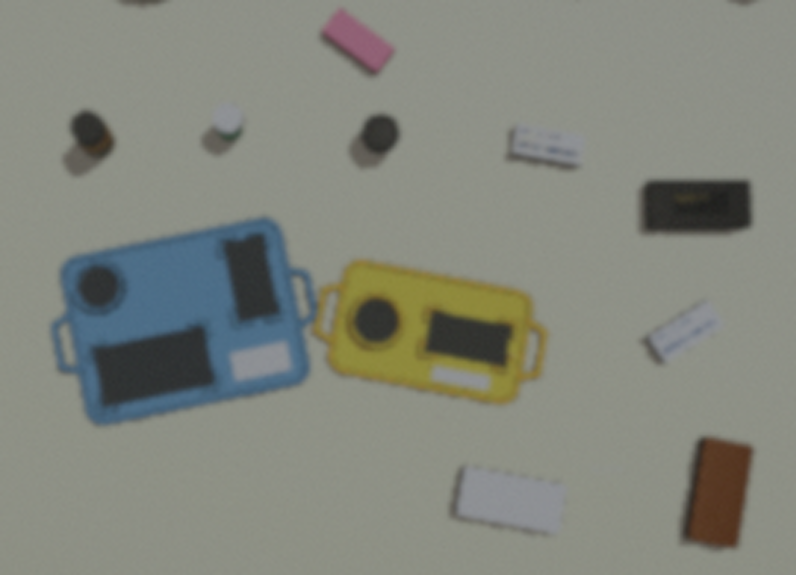

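View pics/crops.png

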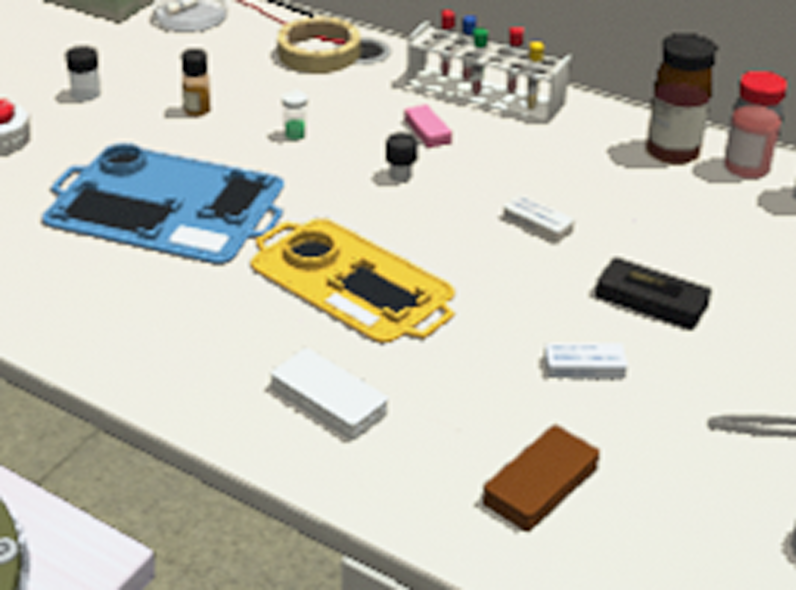

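The crops confirm the choices. The black case is at (417,190), the cartons at (365,170) and (411,232), the green-stain vial at (257,162) and the amber bottle with black cap at (210,165). Next I measure them.

```bash
cat > h.py <<'E'
import numpy as np, cv2
from scipy.spatial.transform import Rotation as R
from cell import manip
def ray(n,uv,z):
    p=manip.camera_params(n); f=210/np.tan(np.radians(p["fovy"]/2))
    d=R.from_euler("xyz",p["attitude"]).apply([(uv[0]-p["cx"])/f,(uv[1]-p["cy"])/f,1]); o=np.array(p["origin"])
    return (o+d*(z-o[2])/d[2])[:2]
def blob(mask,roi,near=None,k=0):
    """largest contour in roi (x0,y0,x1,y1) -> contour in full-image pixels"""
    x0,y0,x1,y1=roi; m=np.ascontiguousarray(mask[y0:y1,x0:x1].astype(np.uint8))
    if k: m=cv2.morphologyEx(m,cv2.MORPH_CLOSE,np.ones((k,k)))
    c=max(cv2.findContours(m,0,1)[0],key=cv2.contourArea)
    return c[:,0]+[x0,y0]
def cen(c):
    m=cv2.moments(c.reshape(-1,1,2).astype(np.int32)); return np.array([m["m10"],m["m01"]])/m["m00"]
def rect(n,c,z):
    """rectangle of contour cast on plane z: centre, long-axis angle deg, sides"""
    P=np.array([ray(n,q,z) for q in c],np.float32); r=cv2.minAreaRect(P); b=cv2.boxPoints(r)
    e=[b[1]-b[0],b[2]-b[1]]; e.sort(key=np.linalg.norm)
    return np.round(r[0],1),round(np.degrees(np.arctan2(e[1][1],e[1][0]))%180,1),[round(float(np.linalg.norm(q)),1) for q in e]
def fit(L,W):
    """2D rigid fit local->world"""
    L,W=np.array(L,float),np.array(W); l,w=L.mean(0),W.mean(0); A,B=L-l,W-w
    a=np.arctan2((A[:,0]*B[:,1]-A[:,1]*B[:,0]).sum(),(A*B).sum()); c,s=np.cos(a),np.sin(a); M=np.array([[c,-s],[s,c]])
    return a,M,w-M@l,np.linalg.norm(A@M.T+w-W,axis=1)
E
cat > m.py <<'E'
from h import *
top=cv2.imread("pics/top0.png"); sc=cv2.imread("pics/scene0.png")
gt=top.max(2).astype(int); gs=sc.max(2).astype(int)
Lc=[[-35,35],[25,-66],[45,70]]; Li=[[0,-34],[0,50]]
dk=gt<85
pt=[cen(blob(dk,r)) for r in [(208,227,258,263),(254,198,278,232),(204,208,226,228)]]
qt=[cen(blob(dk,r)) for r in [(322,222,357,246),(298,218,318,240)]]
ds=gs<70
ps=[cen(blob(ds,r)) for r in [(196,206,242,226),(248,200,273,220),(211,192,232,206)]]
qs=[cen(blob(ds,r)) for r in [(292,232,325,254),(275,222,298,238)]]
for n,p,q in(("top",pt,qt),("scene",ps,qs)):
    for nm,L,P in(("count",Lc,p),("imm",Li,q)):
        W=[ray(n,u,5) for u in P]; a,M,t,e=fit(L,W); print(n,nm,"yaw",round(np.degrees(a),1),"t",np.round(t,1),"res",np.round(e,1),np.round(W,1).tolist())
print("case",rect("top",blob(gt<85,(390,172,444,206)),19))
print("case sc",rect("scene",blob(gs<70,(375,228,430,260)),10))
b=top[:,:,0].astype(int); print(np.median(b[140:200,330:420]),b[165:176,365])
for r in((345,158,385,182),(392,216,430,246)): print("carton",rect("top",blob(b>168,r,k=5),15))
for nm,uv in(("table",(330,190)),("vialtop",(257,160)),("cap",(209,163)),("capdk",(210,168))): print(nm,top[uv[1],uv[0]])
E
python3 m.py
```

```text
top count yaw 13.0 t [497.4 115.1] res [0.5 0.2 0.3] [[454.9, 141.4], [536.8, 56.5], [525.8, 193.3]]
top imm yaw -9.6 t [ 492.9 -107.2] res [0.4 0.4] [[487.2, -141.1], [501.3, -57.5]]
scene count yaw 12.1 t [504.5 118.1] res [4.7 1.  5. ] [[458.8, 142.7], [543.1, 57.9], [537.6, 199.3]]
scene imm yaw -12.4 t [ 499.7 -104.5] res [1.8 1.8] [[492.0, -139.4], [510.8, -53.9]]
case (array([ 610.8, -342.7]), np.float32(91.5), [45.6, 94.4])
case sc (array([ 615.7, -347.3]), np.float32(91.3), [62.1, 93.0])
135.0 [141 142 145 145 136 128 132 138 125  96  89]Traceback (most recent call last):
  File "m.py", line 17, in <module>
    for r in((345,158,385,182),(392,216,430,246)): print("carton",rect("top",blob(b>168,r,k=5),15))
                                                                             ~~~~^^^^^^^^^^^^^
  File "h.py", line 12, in blob
    c=max(cv2.findContours(m,0,1)[0],key=cv2.contourArea)
ValueError: max() iterable argument is empty
```

```bash
python3 - <<'E'
s=open("m.py").read().split("b=top[:,:,0]")[0].split("for n,p,q")[0]
open("m2.py","w").write(s+'''
i=top.astype(int); d=i[:,:,0]-i[:,:,2]
print("table d",np.median(d[140:200,330:420]),d[170,350:384].tolist(),d[224:242,411].tolist(),top[170,350:384,1].tolist())
def thr(m,r):
    x0,y0,x1,y1=r; q=np.clip(m[y0:y1,x0:x1]+60,0,255).astype(np.uint8); return cv2.threshold(q,0,255,cv2.THRESH_OTSU)[0]-60
for r in((345,158,385,182),(392,216,430,246)):
    t=thr(d,r); print("carton",t,rect("top",blob(d>t,r,k=5),15))
print("vialtop px",d[150:172,257].tolist()); t=thr(d,(248,150,268,174)); c=blob(d>t,(248,150,268,174)); print(t,cv2.minEnclosingCircle(c.astype(np.int32)),cen(c),ray("top",cen(c),48))
c=blob(gt<75,(196,150,222,174)); print("oil dark",cv2.fitEllipse(c.astype(np.int32)),cv2.boundingRect(c.astype(np.int32)))
print(top[152:178,204:218,2])
''')
E
python3 m2.py
```

```text
table d -7.0 [-7, -8, -8, -3, 2, 5, 7, 5, 4, 3, 4, 7, 7, 5, 4, 6, 12, 14, 13, 10, 7, 7, 9, 7, 6, 5, 4, 1, -3, -5, -5, -7, -6, -7] [-6, -5, 0, 5, 10, 12, 10, 8, 8, 10, 13, 15, 12, 9, 4, 0, -4, -7] [143, 134, 117, 114, 128, 135, 134, 135, 135, 135, 132, 129, 132, 136, 133, 125, 118, 115, 118, 124, 129, 133, 133, 136, 137, 142, 145, 145, 145, 144, 146, 144, 145, 144]
carton -2.0 (array([ 664.8, -210.1]), np.float32(81.9), [29.2, 63.9])
carton 0.0 (array([ 497.8, -333.8]), np.float32(123.4), [28.3, 63.9])
vialtop px [-8, -7, -6, -5, -3, 3, 6, 6, 7, 6, 7, 7, 7, 7, 4, 2, 2, -5, -8, -10, -9, -8]
-2.0 ((256.6851806640625, 160.87037658691406), 6.107559680938721) [256.84630739 160.27145709] [672.22660716  79.19961591]
oil dark ((210.693359375, 165.3468780517578), (9.495031356811523, 15.586971282958984), 147.427490234375) (205, 158, 13, 15)
[[141 142 142 141 142 141 142 143 142 141 142 142 142 143]
 [141 141 141 142 142 143 142 143 143 142 142 142 143 142]
 [141 141 142 141 143 144 143 142 143 143 142 142 142 142]
 [141 142 142 142 140 140 141 141 142 143 142 142 142 142]
 [142 142 139 135 130 
[... 576 characters left out ...]
9  64  50  48  46  48  48  44  44  50  61  71  86]
 [128 101  73  52  47  45  46  45  43  47  56  64  71  76]
 [126 106  78  59  50  44  44  45  48  56  63  68  66  70]
 [118 102  84  71  60  55  54  53  59  65  67  67  63  73]
 [108  99  93  84  75  67  65  66  66  67  65  61  63  81]
 [103  98  97  92  85  75  69  67  66  62  59  60  72  97]
 [ 99 100  99  97  93  82  74  69  67  64  62  73  95 117]
 [ 98  99 100  99  95  92  88  81  77  76  84 101 119 133]
 [ 97  99  98  97  98  97  95  93  92  97 109 124 135 140]
 [ 98  98  98  99  98  99 100 100 104 114 126 136 141 142]
 [ 98  98  98  97  98  99 103 110 118 129 136 141 142 143]
 [102  99  99 100 101 105 115 125 133 138 141 142 142 141]]
```

```bash
cat > go.py <<'E'
import sys; from h import *
x,y,z,yaw=map(float,sys.argv[1:5]); s=manip.read_state(); r=R.from_euler("xyz",s["eef_rot"])
cur=np.degrees(s["eef_rot"][2]); d=(yaw-cur+180)%360-180
print("shift cm",np.round(r.inv().apply(np.array([x,y,z])-s["eef_pos"])/10,2),"turn",round(-d/5,2),"| now",np.round(s["eef_pos"],1),round(cur,1),"q",np.round(s["joints"],2),"gap",round(s["finger_gap"],1),"t",round(s["clock"],1))
E
python3 -c "
from h import *
print('oil',ray('top',(209.6,163.0),72),'vial',ray('top',(256.7,160.0),48))"
python3 go.py 610.8 -342.7 120 91.5
```

```text
oil [656.73210094 197.78567104] vial [672.93612765  79.60357891]
shift cm [-67.98 -71.85   9.96] turn 14.63 | now [145.4 530.2 219. ] 164.7 q [ 1.24  0.3   1.52  0.    1.32 -0.07] gap 94.1 t 0.1
```

```bash
python3 -m creep '[[0.4,[-34,-36,4],7],[0.4,[-34,-36,4],7],[0.4,[-34,-36,4],7],[0.4,[-34,-36,4],7],[0.4,[-34,-36,4],7],[0.4,[-34,-36,4],7],[0.4,[-68,-71.9,8],14.63],[0.4,[-68,-71.9,8],14.63],[0.4,[-68,-71.9,8],14.63],[0.4,[-68,-71.9,8],14.63],[0.4,[-68,-71.9,8],14.63],[0.4,[-68,-71.9,8],14.63]]' 20; python3 go.py 610.8 -342.7 80 91.5
```

```text
clock: 1.3
eef_pos: [427.2, 0.4, 171.0]
eef_rot: [3.141, -0.0, 1.594]
wrist_force: [0.7, 1.0, -1.0]
finger_gap: 65.7
finger_force: 0.0
shift cm [-34.73  17.55   9.1 ] turn -0.03 | now [4.272e+02 4.000e-01 1.710e+02] 91.3 q [-0.08  0.08  1.91  0.    1.16 -0.11] gap 65.7 t 1.3
```

```bash
python3 -m creep '[[0.4,[-34.7,17.5,9],0],[0.4,[-34.7,17.5,9],0],[0.4,[-34.7,17.5,9],0],[0.4,[-34.7,17.5,9],0],[0.4,[-34.7,17.5,9],0],[0.4,[-34.7,17.5,9],0],[0.4,[-34.7,17.5,9],0],[0.4,[-34.7,17.5,9],0],[0.4,[-34.7,17.5,9],0],[0.4,[-34.7,17.5,9],0],[0.4,[-34.7,17.5,9],0]]'; python3 go.py 610.8 -342.7 19 91.5
```

```text
clock: 2.4
eef_pos: [610.7, -338.8, 81.5]
eef_rot: [3.141, -0.0, 1.598]
wrist_force: [0.3, 0.5, 0.7]
finger_gap: 66.0
finger_force: 0.0
shift cm [-0.39 -0.    6.25] turn 0.01 | now [ 610.7 -338.8   81.5] 91.5 q [-0.56  0.76  1.16  0.    1.22 -0.59] gap 66.0 t 2.4
```

```bash
python3 -m creep '[[0.4,[-0.35,0,2],0],[0.4,[-0.35,0,4],0],[0.4,[-0.35,0,5.5],0],[0.4,[-0.35,0,6.2],0],[0.4,[-0.35,0,6.2],0],[-0.2,[-0.35,0,6.2],0],[-0.2,[-0.35,0,6.2],0],[-0.2,[-0.35,0,6.2],0],[-0.2,[-0.35,0,6.2],0],[-0.2,[-0.35,0,6.2],0],[-0.2,[-0.35,0,6.2],0]]' 20; python3 go.py 610.8 -342.7 19 91.5
```

```text
clock: 3.5
eef_pos: [611.3, -343.4, 20.0]
eef_rot: [3.14, 0.001, 1.597]
wrist_force: [0.3, 0.4, 5.8]
finger_gap: 43.7
finger_force: 20.0
shift cm [ 0.07 -0.05  0.1 ] turn 0.0 | now [ 611.3 -343.4   20. ] 91.5 q [-0.56  0.83  1.18  0.    1.12 -0.59] gap 43.7 t 3.5
```

```bash
python3 -m creep '[[-0.2,[0,0,-3],0],[-0.2,[0,0,-6],0],[-0.2,[0,0,-9],0],[-0.2,[0,0,-9],0],[-0.2,[0,0,-9],0]]' 25; python3 go.py 454.9 141.4 70 103
```

```text
clock: 4.0
eef_pos: [610.8, -343.2, 109.0]
eef_rot: [3.142, 0.0, 1.597]
wrist_force: [-0.2, 0.4, -0.4]
finger_gap: 43.3
finger_force: 25.0
shift cm [ 48.85 -14.31   3.9 ] turn -2.3 | now [ 610.8 -343.2  109. ] 91.5 q [-0.56  0.73  1.14 -0.    1.27 -0.59] gap 43.3 t 4.0
```

```bash
python3 -m creep '[[-0.2,[3,-1,0],0],[-0.2,[7,-2,0],-1],[-0.2,[48.85,-14.3,0],-2.3],[-0.2,[48.85,-14.3,0],-2.3],[-0.2,[48.85,-14.3,0],-2.3],[-0.2,[48.85,-14.3,0],-2.3],[-0.2,[48.85,-14.3,0],-2.3],[-0.2,[48.85,-14.3,0],-2.3],[-0.2,[48.85,-14.3,0],-2.3],[-0.2,[48.85,-14.3,0],-2.3],[-0.2,[48.85,-14.3,0],-2.3],[-0.2,[48.85,-14.3,0],-2.3]]'; python3 -m creep '[[-0.2,[0,0,0],0],[-0.2,[0,0,0],0],[-0.2,[0,0,0],0]]'; python3 go.py 454.9 141.4 25.5 103
```

```text
clock: 5.2
eef_pos: [453.1, 144.3, 107.9]
eef_rot: [-3.139, -0.0, 1.802]
wrist_force: [-0.2, -0.4, -1.5]
finger_gap: 43.6
finger_force: 25.0
clock: 5.5
eef_pos: [455.3, 140.4, 108.7]
eef_rot: [-3.141, 0.0, 1.796]
wrist_force: [-0.2, -0.2, -0.6]
finger_gap: 43.5
finger_force: 25.0
shift cm [ 0.11 -0.01  8.32] turn -0.02 | now [455.3 140.4 108.7] 102.9 q [ 0.22  0.27  1.84 -0.    1.03 -0.  ] gap 43.5 t 5.5
```

```bash
python3 -m creep '[[-0.2,[0.1,0,2],0],[-0.2,[0.1,0,4],0],[-0.2,[0.1,0,6],0],[-0.2,[0.1,0,7.5],0],[-0.2,[0.1,0,7.9],0],[-0.2,[0.1,0,8.1],0],[-0.2,[0.1,0,8.2],0],[-0.2,[0.1,0,8.3],0],[-0.2,[0.1,0,8.35],0],[-0.2,[0.1,0,8.4],0],[-0.2,[0.1,0,8.4],0]]'; python3 -c "
from h import *
cv2.imwrite('pics/c1.png',cv2.resize(np.hstack([manip.camera('scene')[160:280,170:300],manip.camera('top')[180:300,190:320]])[:,:,::-1],None,fx=3,fy=3,interpolation=2))"
```

```text
clock: 6.6
eef_pos: [454.9, 142.4, 25.2]
eef_rot: [3.141, 0.0, 1.798]
wrist_force: [-0.6, 0.7, -0.4]
finger_gap: 44.0
finger_force: 25.0
```

View pics/c1.png

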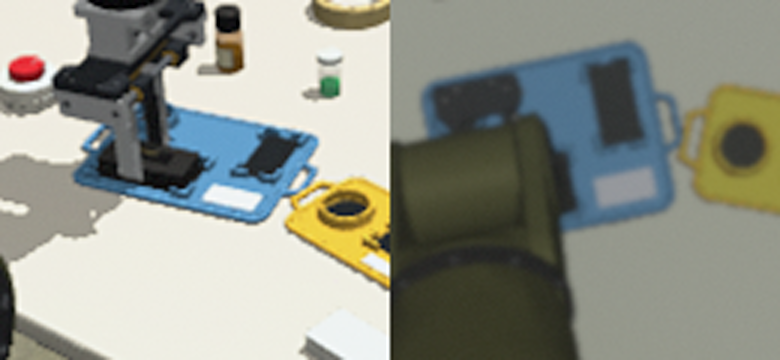

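The left half shows the case held over its nest (about 150,165 in the crop) between the corner angles. I lower it the last millimetre and release.

```bash
python3 -m creep '[[-0.2,[0,0,0.03],0],[-0.2,[0,0,0.06],0],[-0.2,[0,0,0.09],0],[-0.2,[0,0,0.09],0]]'; python3 -m creep '[[0.1,[0,0,0.06],0],[0.15,[0,0,0.06],0],[0.15,[0,0,0.06],0],[0.15,[0,0,0.06],0],[0.15,[0,0,-2],0],[0.15,[0,0,-4],0],[0.15,[0,0,-8],0],[0.15,[0,0,-8],0],[0.15,[0,0,-8],0]]'; python3 go.py 664.8 -210.1 80 82
```

```text
clock: 7.1
eef_pos: [455.0, 142.4, 24.9]
eef_rot: [3.141, 0.0, 1.798]
wrist_force: [-5.9, -1.4, 12.4]
finger_gap: 43.8
finger_force: 25.0
clock: 8.0
eef_pos: [455.1, 142.4, 104.5]
eef_rot: [3.14, 0.0, 1.798]
wrist_force: [0.7, 0.2, 0.4]
finger_gap: 54.2
finger_force: 0.0
shift cm [-39.06  12.49   2.47] turn 4.2 | now [455.1 142.4 104.5] 103.0 q [ 0.23  0.27  1.85 -0.    1.02 -0.  ] gap 54.2 t 8.0
```

```bash
python3 -m creep '[[0.05,[-39.05,12.5,2.4],4.2],[0.05,[-39.05,12.5,2.4],4.2],[0.05,[-39.05,12.5,2.4],4.2],[0.05,[-39.05,12.5,2.4],4.2],[0.05,[-39.05,12.5,2.4],4.2],[0.05,[-39.05,12.5,2.4],4.2],[0.05,[-39.05,12.5,2.4],4.2],[0.05,[-39.05,12.5,2.4],4.2],[0.05,[-39.05,12.5,2.4],4.2],[0.05,[-39.05,12.5,2.4],4.2],[0.05,[-39.05,12.5,2.4],4.2],[0.05,[-39.05,12.5,2.4],4.2]]' ; python3 -c "
from h import *
i=manip.camera('top')[:,:,::-1]; cv2.imwrite('pics/t2.png',i); cv2.imwrite('pics/c2.png',cv2.resize(i[180:280,180:300],None,fx=5,fy=5,interpolation=2))"; python3 go.py 664.8 -210.1 18 82
```

```text
clock: 9.2
eef_pos: [664.2, -208.4, 80.1]
eef_rot: [-3.141, -0.0, 1.433]
wrist_force: [-0.4, 0.0, 0.1]
finger_gap: 49.2
finger_force: 0.0
shift cm [-0.15  0.06  6.25] turn 0.02 | now [ 664.4 -208.5   80.5] 82.1 q [-0.36  0.75  1.17  0.    1.22 -0.22] gap 49.5 t 9.2
```

View pics/c2.png

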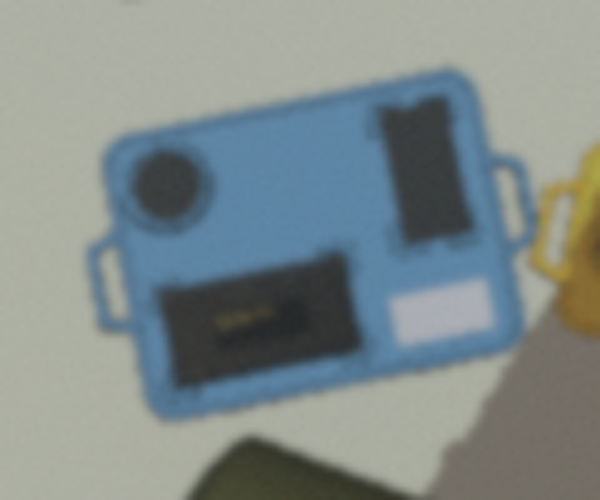

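The case lies inside its four corner angles (centre about 262,320 in the crop). It made contact 5 mm higher than it did at the grasp, so it is on the nest floor. Next, the first carton.

```bash
python3 -m creep '[[0.05,[-0.15,0.05,2],0],[0.05,[-0.15,0.05,4],0],[0.05,[-0.15,0.05,5.5],0],[0.05,[-0.15,0.05,6.2],0],[0.05,[-0.15,0.05,6.2],0],[-0.6,[-0.15,0.05,6.2],0],[-0.6,[-0.15,0.05,6.2],0],[-0.6,[-0.15,0.05,6.2],0],[-0.6,[-0.15,0.05,6.2],0],[-0.6,[-0.15,0.05,6.2],0],[-0.6,[-0.15,0.05,6.2],0]]' 12;  python3 -m creep '[[-0.6,[0,0,0],0],[-0.6,[0,0,-3],0],[-0.6,[0,0,-6],0],[-0.6,[0,0,-9],0],[-0.6,[0,0,-9],0],[-0.6,[0,0,-9],0]]'; python3 go.py 536.8 56.5 70 13
```

```text
clock: 10.35
eef_pos: [665.3, -211.7, 19.1]
eef_rot: [3.14, 0.0, 1.431]
wrist_force: [-0.2, 0.7, 5.3]
finger_gap: 27.7
finger_force: 12.0
clock: 10.95
eef_pos: [664.8, -211.6, 108.2]
eef_rot: [3.141, 0.0, 1.431]
wrist_force: [-0.5, 0.7, -1.8]
finger_gap: 27.7
finger_force: 12.0
shift cm [ 24.77 -16.41   3.81] turn 13.8 | now [ 664.8 -211.6  108.2] 82.0 q [-0.36  0.73  1.15 -0.    1.27 -0.22] gap 27.7 t 10.9
```

```bash
python3 -m creep '[[-0.6,[3,-2,0],1],[-0.6,[6,-4,0],2.5],[-0.6,[24.8,-16.4,0],13.8],[-0.6,[24.8,-16.4,0],13.8],[-0.6,[24.8,-16.4,0],13.8],[-0.6,[24.8,-16.4,0],13.8],[-0.6,[24.8,-16.4,0],13.8],[-0.6,[24.8,-16.4,0],13.8],[-0.6,[24.8,-16.4,0],13.8],[-0.6,[24.8,-16.4,0],13.8],[-0.6,[24.8,-16.4,0],13.8],[-0.6,[24.8,-16.4,0],13.8]]'; python3 -m creep '[[-0.6,[0,0,0],0],[-0.6,[0,0,0],0],[-0.6,[0,0,0],0]]'; python3 go.py 536.8 56.5 24 13
```

```text
clock: 12.15
eef_pos: [536.7, 56.6, 107.6]
eef_rot: [-3.141, 0.001, 0.229]
wrist_force: [-0.3, -0.5, -0.0]
finger_gap: 28.0
finger_force: 12.0
clock: 12.45
eef_pos: [536.9, 56.8, 108.2]
eef_rot: [3.142, 0.0, 0.227]
wrist_force: [0.1, -0.1, -0.6]
finger_gap: 27.6
finger_force: 12.0
shift cm [-0.02  0.02  8.42] turn 0.01 | now [536.9  56.8 108.2] 13.0 q [ 0.04  0.4   1.67 -0.    1.08  1.38] gap 27.6 t 12.4
```

```bash
python3 -m creep '[[-0.6,[0,0,2],0],[-0.6,[0,0,4],0],[-0.6,[0,0,6],0],[-0.6,[0,0,7.5],0],[-0.6,[0,0,8],0],[-0.6,[0,0,8.2],0],[-0.6,[0,0,8.3],0],[-0.6,[0,0,8.35],0],[-0.6,[0,0,8.4],0],[-0.6,[0,0,8.45],0],[-0.6,[0,0,8.45],0]]'; python3 go.py 536.8 56.5 24 13
```

```text
clock: 13.55
eef_pos: [537.1, 56.9, 24.0]
eef_rot: [3.141, -0.001, 0.227]
wrist_force: [0.3, -0.2, 1.0]
finger_gap: 27.8
finger_force: 12.0
shift cm [-0.04  0.03  0.  ] turn 0.0 | now [537.1  56.9  24. ] 13.0 q [ 0.04  0.52  1.71 -0.    0.91  1.38] gap 27.8 t 13.6
```

```bash
python3 -m creep '[[-0.6,[0,0,0.04],0],[-0.6,[0,0,0.08],0],[-0.6,[0,0,0.1],0]]'; python3 -m creep '[[-0.25,[0,0,0],0],[-0.2,[0,0,0],0],[-0.2,[0,0,0],0],[-0.2,[0,0,-2],0],[-0.2,[0,0,-4],0],[-0.2,[0,0,-8],0],[-0.2,[0,0,-8],0],[-0.2,[0,0,-8],0]]'; python3 go.py 672.9 79.6 110 60
```

```text
clock: 13.85
eef_pos: [537.2, 56.9, 24.0]
eef_rot: [3.141, -0.001, 0.227]
wrist_force: [-7.4, 0.0, 18.2]
finger_gap: 27.6
finger_force: 12.0
clock: 14.65
eef_pos: [537.1, 56.8, 103.0]
eef_rot: [3.141, -0.001, 0.227]
wrist_force: [0.7, -0.0, -0.3]
finger_gap: 37.7
finger_force: 0.0
shift cm [13.74  0.84 -0.69] turn -9.4 | now [537.1  56.8 103. ] 13.0 q [ 0.04  0.4   1.67 -0.    1.07  1.38] gap 37.7 t 14.7
```

```bash
python3 -c "
from h import *
print(ray('scene',(279.7,178.8),48), ray('scene',(246,163.5),72))"; python3 -m creep '[[0,[13.75,0.85,-0.7],-9.4],[0,[13.75,0.85,-0.7],-9.4],[0,[13.75,0.85,-0.7],-9.4],[0,[13.75,0.85,-0.7],-9.4],[0,[13.75,0.85,-0.7],-9.4],[0,[13.75,0.85,-0.7],-9.4],[0,[13.75,0.85,-0.7],-9.4],[0,[13.75,0.85,-0.7],-9.4],[0,[13.75,0.85,-0.7],-9.4]]'; python3 go.py 672.9 79.6 39 60; python3 -c "
from h import *
i=manip.camera('scene')[:,:,::-1]; cv2.imwrite('pics/c3.png',cv2.resize(i[120:240,180:320],None,fx=4.5,fy=4.5,interpolation=2))"
```

```text
[671.86442872  73.5940383 ] [659.86038471 194.70133845]
clock: 15.55
eef_pos: [672.6, 79.5, 109.1]
eef_rot: [-3.141, 0.0, 1.045]
wrist_force: [0.9, -0.9, 0.6]
finger_gap: 47.0
finger_force: 0.0
shift cm [0.03 0.02 7.01] turn -0.02 | now [672.6  79.5 109.1] 59.9 q [0.06 0.68 1.22 0.   1.24 0.59] gap 47.0 t 15.6
```

View pics/c3.png

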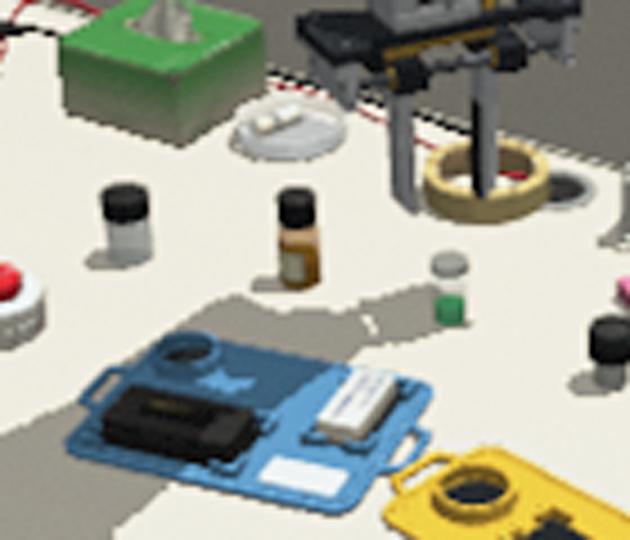

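The case and the carton sit flat in their nests (about 180,420 and 355,405 in the crop), and the vial is upright under the open fingers at (450,290). I descend onto it.

```bash
python3 -m creep '[[0,[0.03,0.02,2],0],[0,[0.03,0.02,4],0],[0,[0.03,0.02,6],0],[0,[0.03,0.02,7],0],[0,[0.03,0.02,7],0],[-0.3,[0.03,0.02,7],0],[-0.5,[0.03,0.02,7],0],[-0.6,[0.03,0.02,7],0],[-0.6,[0.03,0.02,7],0],[-0.6,[0.03,0.02,7],0],[-0.6,[0.03,0.02,7],0],[-0.6,[0.03,0.02,7],0]]' 10;  python3 go.py 672.9 79.6 39 60;  python3 -c "
from h import *
i=manip.camera('scene')[:,:,::-1]; cv2.imwrite('pics/c4.png',cv2.resize(i[120:220,240:320],None,fx=6,fy=6,interpolation=2))"
```

```text
clock: 16.8
eef_pos: [673.6, 79.7, 40.6]
eef_rot: [3.14, -0.001, 1.047]
wrist_force: [0.3, -1.0, 5.9]
finger_gap: 27.0
finger_force: 10.0
shift cm [-0.04 -0.06  0.16] turn 0.0 | now [673.6  79.7  40.6] 60.0 q [ 0.06  0.76  1.26 -0.    1.12  0.59] gap 27.0 t 16.8
```

View pics/c4.png

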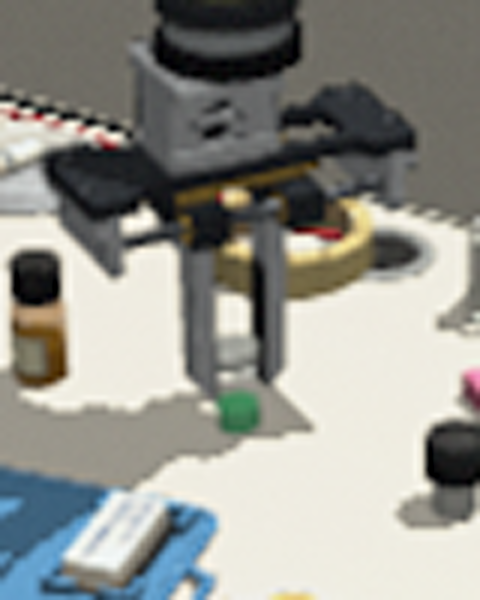

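The vial is upright between the fingers, with its green body at (240,410) in the crop centred between the tips. I lift a little and check the grip.

```bash
python3 -m creep '[[-0.6,[0,0,0],0],[-0.6,[0,0,-1],0],[-0.6,[0,0,-2],0],[-0.6,[0,0,-2],0],[-0.6,[0,0,-2],0]]' 15;  python3 go.py 525.8 193.3 100 60;  python3 -c "
from h import *
i=manip.camera('scene')[:,:,::-1]; cv2.imwrite('pics/c5.png',cv2.resize(i[120:220,240:320],None,fx=6,fy=6,interpolation=2))"
```

```text
clock: 17.35
eef_pos: [673.2, 79.7, 60.1]
eef_rot: [3.141, -0.0, 1.047]
wrist_force: [-0.2, 1.1, -0.0]
finger_gap: 26.9
finger_force: 15.0
shift cm [  2.47 -18.44  -4.  ] turn 0.0 | now [673.2  79.7  60.1] 60.0 q [ 0.06  0.74  1.25 -0.    1.15  0.59] gap 26.9 t 17.4
```

View pics/c5.png

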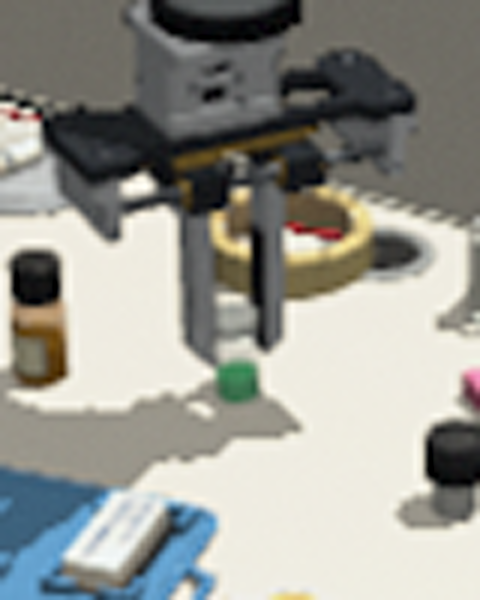

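The vial is lifted and upright, with its green body at (238,380) in the crop. I carry it to the collar.

```bash
python3 -m creep '[[-0.6,[0,0,-2],0],[-0.6,[0,-1,-4],0],[-0.6,[0.5,-4,-4],0],[-0.6,[1,-7,-4],0],[-0.6,[1.5,-10,-4],0],[-0.6,[2,-13,-4],0],[-0.6,[2.2,-16,-4],0],[-0.6,[2.45,-18,-4],0],[-0.6,[2.45,-18.4,-4],0],[-0.6,[2.45,-18.4,-4],0],[-0.6,[2.45,-18.4,-4],0]]'; python3 go.py 525.8 193.3 46 60; python3 -c "
from h import *
i=manip.camera('scene')[:,:,::-1]; cv2.imwrite('pics/t3.png',i)"
```

```text
clock: 18.5
eef_pos: [526.7, 192.3, 99.6]
eef_rot: [3.141, -0.0, 1.047]
wrist_force: [0.2, -1.3, 0.0]
finger_gap: 26.8
finger_force: 15.0
shift cm [ 0.04 -0.13  5.36] turn -0.0 | now [526.7 192.3  99.6] 60.0 q [ 0.28  0.45  1.61 -0.    1.08  0.81] gap 26.8 t 18.5
```

```bash
python3 -m creep '[[-0.6,[0.04,-0.1,1],0],[-0.6,[0.04,-0.1,2.5],0],[-0.6,[0.04,-0.1,4],0],[-0.6,[0.04,-0.1,4.8],0],[-0.6,[0.04,-0.1,5.1],0],[-0.6,[0.04,-0.1,5.25],0],[-0.6,[0.04,-0.1,5.35],0],[-0.6,[0.04,-0.1,5.4],0],[-0.6,[0.04,-0.1,5.4],0]]'; python3 -m creep '[[-0.6,[0,0,0.03],0],[-0.6,[0,0,0.06],0],[-0.6,[0,0,0.06],0]]'
```

```text
clock: 19.45
eef_pos: [525.5, 193.8, 46.0]
eef_rot: [3.141, -0.0, 1.047]
wrist_force: [-0.1, -0.1, 0.6]
finger_gap: 26.9
finger_force: 15.0
clock: 19.75
eef_pos: [525.6, 193.8, 45.5]
eef_rot: [3.141, -0.001, 1.047]
wrist_force: [-0.1, -0.1, 4.1]
finger_gap: 26.9
finger_force: 15.0
```

```bash
python3 -m creep '[[-0.3,[0,0,0],0],[-0.15,[0,0,0],0],[-0.1,[0,0,0],0],[-0.1,[0,0,0],0],[-0.1,[0,0,-1],0],[-0.1,[0,0,-3],0],[-0.1,[0,0,-6],0],[-0.1,[0,0,-9],0],[-0.1,[0,0,-9],0],[-0.1,[0,0,-9],0]]'; python3 go.py 657.5 197.5 140 60
```

```text
clock: 20.75
eef_pos: [525.5, 193.7, 135.8]
eef_rot: [3.141, -0.001, 1.047]
wrist_force: [-0.0, 0.6, -0.8]
finger_gap: 42.5
finger_force: 0.0
shift cm [ 6.93 11.25 -0.4 ] turn 0.0 | now [525.5 193.7 135.8] 60.0 q [ 0.29  0.4   1.59 -0.    1.15  0.81] gap 42.5 t 20.8
```

```bash
python3 -m creep '[[0,[6.9,11.2,-0.4],0],[0,[6.9,11.2,-0.4],0],[0,[6.9,11.2,-0.4],0],[0,[6.9,11.2,-0.4],0],[0,[6.9,11.2,-0.4],0],[0,[6.9,11.2,-0.4],0]]'; python3 go.py 657.5 197.5 66 60; python3 -c "
from h import *
i=np.hstack([manip.camera('scene')[120:240,200:310],manip.camera('top')[140:260,180:290]])[:,:,::-1]; cv2.imwrite('pics/c6.png',cv2.resize(i,None,fx=3.6,fy=3.6,interpolation=2))"
```

```text
clock: 21.35
eef_pos: [655.8, 197.5, 138.5]
eef_rot: [-3.141, 0.001, 1.048]
wrist_force: [-0.2, -0.2, 0.1]
finger_gap: 46.8
finger_force: 0.0
shift cm [0.09 0.15 7.25] turn 0.0 | now [655.8 197.5 138.5] 60.0 q [ 0.24  0.67  1.17 -0.    1.3   0.76] gap 46.8 t 21.4
```

View pics/c6.png

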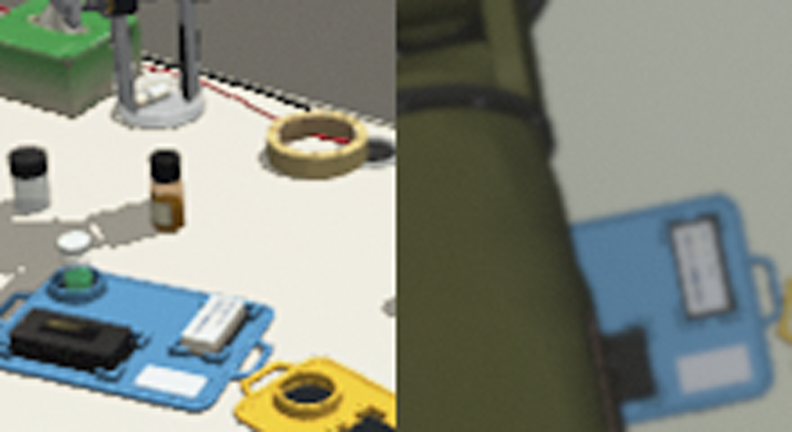

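The vial stands upright in its collar at (77,265) in the crop, and the carton is well inside its corners. The bottle is below the fingers at (166,190).

```bash
python3 -m creep '[[0,[0.05,0.05,2],0],[0,[0.05,0.05,4],0],[0,[0.05,0.05,6],0],[0,[0.05,0.05,7.3],0],[0,[0.05,0.05,7.3],0],[-0.3,[0.05,0.05,7.3],0],[-0.5,[0.05,0.05,7.3],0],[-0.6,[0.05,0.05,7.3],0],[-0.6,[0.05,0.05,7.3],0],[-0.6,[0.05,0.05,7.3],0],[-0.6,[0.05,0.05,7.3],0],[-0.6,[0.05,0.05,7.3],0]]' 15; python3 -m creep '[[-0.6,[0,0,0],0],[-0.6,[0,0,-1],0],[-0.6,[0,0,-2],0],[-0.6,[0,0,-4],0],[-0.6,[0,0,-6],0],[-0.6,[0,0,-6],0],[-0.6,[0,0,-6],0]]' 18; python3 go.py 501.3 -57.5 126 60;python3 -c "
from h import *
i=np.hstack([manip.camera('scene')[90:200,200:310]])[:,:,::-1]; cv2.imwrite('pics/c7.png',cv2.resize(i,None,fx=5,fy=5,interpolation=2))"
```

```text
clock: 22.65
eef_pos: [658.3, 197.7, 67.5]
eef_rot: [3.14, -0.002, 1.047]
wrist_force: [1.0, -0.4, 6.4]
finger_gap: 28.4
finger_force: 18.8
clock: 23.35
eef_pos: [657.5, 197.7, 126.1]
eef_rot: [3.141, -0.0, 1.047]
wrist_force: [0.7, -0.6, -0.5]
finger_gap: 28.2
finger_force: 21.5
shift cm [-2.991e+01 -7.700e-01  1.000e-02] turn 0.0 | now [657.5 197.7 126.1] 60.0 q [0.24 0.68 1.18 0.   1.28 0.76] gap 28.2 t 23.4
```

View pics/c7.png

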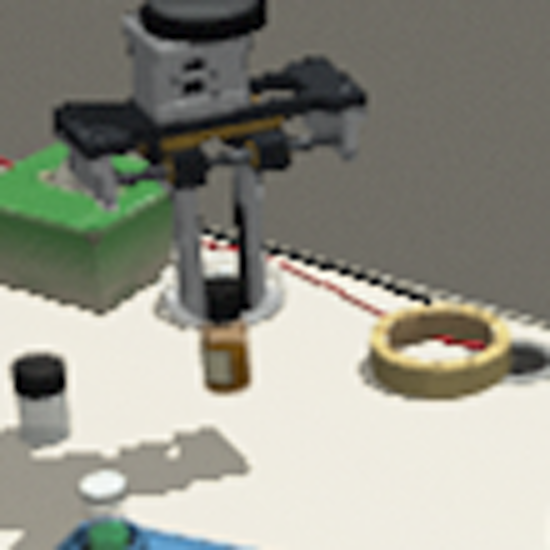

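The bottle is lifted by its cap and hangs upright at (225,340) in the crop. I carry it over to the amber tray.

```bash
python3 -m creep '[[-0.6,[-1,0,-1],0],[-0.6,[-3,0,-1],0],[-0.6,[-6,-0.1,-1],0],[-0.6,[-9.5,-0.2,-1],0],[-0.6,[-13,-0.3,-1],0],[-0.6,[-16.5,-0.4,-1],0],[-0.6,[-20,-0.5,-1],0],[-0.6,[-23.5,-0.6,-1],0],[-0.6,[-26.5,-0.7,-1],0],[-0.6,[-28.7,-0.8,-1],0],[-0.6,[-29.9,-0.8,-1],0],[-0.6,[-29.9,-0.8,-1],0]]'; python3 -m creep '[[-0.6,[0,0,0],0],[-0.6,[0,0,0],0]]'; python3 go.py 501.3 -57.5 73 60
```

```text
clock: 24.6
eef_pos: [500.6, -58.2, 136.3]
eef_rot: [3.142, 0.0, 1.046]
wrist_force: [-0.1, 0.6, -1.4]
finger_gap: 28.4
finger_force: 21.5
clock: 24.8
eef_pos: [501.5, -56.6, 136.0]
eef_rot: [-3.142, -0.0, 1.048]
wrist_force: [0.9, -0.1, -0.4]
finger_gap: 28.0
finger_force: 21.5
shift cm [-0.09  0.03  6.3 ] turn 0.01 | now [501.5 -56.6 136. ] 60.1 q [-0.19  0.29  1.74  0.    1.11  0.34] gap 28.0 t 24.8
```

```bash
python3 -m creep '[[-0.6,[-0.06,0,1.5],0],[-0.6,[-0.06,0.03,3],0],[-0.6,[-0.06,0.03,4.5],0],[-0.6,[-0.06,0.03,5.5],0],[-0.6,[-0.06,0.03,6],0],[-0.6,[-0.06,0.03,6.2],0],[-0.6,[-0.06,0.03,6.3],0],[-0.6,[-0.06,0.03,6.35],0],[-0.6,[-0.06,0.03,6.35],0]]'; python3 -m creep '[[-0.6,[0,0,0.03],0],[-0.6,[0,0,0.06],0],[-0.6,[0,0,0.06],0]]'
```

```text
clock: 25.7
eef_pos: [501.3, -58.0, 73.0]
eef_rot: [3.141, -0.0, 1.047]
wrist_force: [0.1, 0.3, -0.7]
finger_gap: 28.2
finger_force: 21.5
clock: 26.0
eef_pos: [501.4, -58.0, 72.4]
eef_rot: [3.141, -0.0, 1.047]
wrist_force: [-1.3, -0.7, 5.6]
finger_gap: 27.7
finger_force: 21.5
```

```bash
python3 -m creep '[[-0.3,[0,0,0],0],[-0.15,[0,0,0],0],[-0.1,[0,0,0],0],[-0.1,[0,0,0],0],[-0.1,[0,0,-1],0],[-0.1,[0,0,-3],0],[-0.1,[0,0,-6],0],[-0.1,[0,0,-8],0],[-0.1,[0,0,-8],0]]'; python3 go.py 497.8 -333.8 80 123.4
```

```text
clock: 26.9
eef_pos: [502.3, -58.2, 155.2]
eef_rot: [3.137, -0.002, 1.047]
wrist_force: [-0.4, 0.3, -1.2]
finger_gap: 42.3
finger_force: 0.0
shift cm [-24.11  13.36   7.54] turn -12.68 | now [502.3 -58.2 155.2] 60.0 q [-0.19  0.26  1.72  0.    1.15  0.34] gap 42.3 t 26.9
```

```bash
python3 -m creep '[[0.05,[-8,4.5,0],-3],[0.05,[-16,9,0],-6],[0.05,[-24.1,13.35,4],-12.68],[0.05,[-24.1,13.35,7.5],-12.68],[0.05,[-24.1,13.35,7.5],-12.68],[0.05,[-24.1,13.35,7.5],-12.68],[0.05,[-24.1,13.35,7.5],-12.68],[0.05,[-24.1,13.35,7.5],-12.68],[0.05,[-24.1,13.35,7.5],-12.68],[0.05,[-24.1,13.35,7.5],-12.68],[0.05,[-24.1,13.35,7.5],-12.68]]'; python3 go.py 497.8 -333.8 18 123.4
```

```text
clock: 28.0
eef_pos: [496.3, -333.1, 77.0]
eef_rot: [-3.142, -0.0, 2.152]
wrist_force: [0.3, 0.6, 0.3]
finger_gap: 49.0
finger_force: 0.0
shift cm [-0.14  0.08  5.9 ] turn -0.02 | now [ 496.3 -333.1   77. ] 123.3 q [-0.65  0.55  1.51  0.    1.08 -1.23] gap 49.0 t 28.0
```

```bash
python3 -m creep '[[0.05,[-0.1,0.05,2],0],[0.05,[-0.1,0.05,4],0],[0.05,[-0.1,0.05,5.3],0],[0.05,[-0.1,0.05,5.9],0],[0.05,[-0.1,0.05,5.9],0],[-0.6,[-0.1,0.05,5.9],0],[-0.6,[-0.1,0.05,5.9],0],[-0.6,[-0.1,0.05,5.9],0],[-0.6,[-0.1,0.05,5.9],0],[-0.6,[-0.1,0.05,5.9],0],[-0.6,[-0.1,0.05,5.9],0]]' 12;  python3 -m creep '[[-0.6,[0,0,0],0],[-0.6,[0,0,-3],0],[-0.6,[0,0,-6],0],[-0.6,[0,0,-9],0],[-0.6,[0,0,-9],0],[-0.6,[0,0,-9],0]]'; python3 go.py 487.2 -141.1 108 80.4
```

```text
clock: 29.1
eef_pos: [497.6, -334.2, 18.7]
eef_rot: [3.141, 0.001, 2.154]
wrist_force: [-0.4, 0.8, 6.9]
finger_gap: 27.7
finger_force: 12.0
clock: 29.7
eef_pos: [497.2, -334.0, 108.0]
eef_rot: [3.141, 0.0, 2.154]
wrist_force: [0.2, 0.6, -0.1]
finger_gap: 27.9
finger_force: 12.0
shift cm [16.65  9.79 -0.  ] turn 8.6 | now [ 497.2 -334.   108. ] 123.4 q [-0.65  0.52  1.49 -0.    1.14 -1.24] gap 27.9 t 29.7
```

```bash
python3 -m creep '[[-0.6,[2,1.2,0],1],[-0.6,[5,3,0],2.5],[-0.6,[16.65,9.8,0],8.6],[-0.6,[16.65,9.8,0],8.6],[-0.6,[16.65,9.8,0],8.6],[-0.6,[16.65,9.8,0],8.6],[-0.6,[16.65,9.8,0],8.6],[-0.6,[16.65,9.8,0],8.6],[-0.6,[16.65,9.8,0],8.6],[-0.6,[16.65,9.8,0],8.6],[-0.6,[16.65,9.8,0],8.6]]'; python3 go.py 487.2 -141.1 23.8 80.4
```

```text
clock: 30.8
eef_pos: [487.2, -141.4, 107.8]
eef_rot: [-3.141, -0.0, 1.403]
wrist_force: [-0.4, 0.1, -0.3]
finger_gap: 28.0
finger_force: 12.0
shift cm [ 0.03 -0.01  8.4 ] turn 0.0 | now [ 487.2 -141.4  107.8] 80.4 q [-0.35  0.33  1.76  0.    1.05 -0.19] gap 28.0 t 30.8
```

```bash
python3 -m creep '[[-0.6,[0,0,2],0],[-0.6,[0,0,4],0],[-0.6,[0,0,6],0],[-0.6,[0,0,7.5],0],[-0.6,[0,0,8],0],[-0.6,[0,0,8.2],0],[-0.6,[0,0,8.3],0],[-0.6,[0,0,8.4],0],[-0.6,[0,0,8.4],0]]'; python3 -m creep '[[-0.6,[0,0,0.03],0],[-0.6,[0,0,0.06],0],[-0.6,[0,0,0.06],0]]'
```

```text
clock: 31.7
eef_pos: [487.6, -141.1, 24.4]
eef_rot: [3.141, 0.0, 1.403]
wrist_force: [0.1, 1.0, -0.4]
finger_gap: 27.9
finger_force: 12.0
clock: 32.0
eef_pos: [487.5, -141.1, 23.7]
eef_rot: [3.141, 0.0, 1.403]
wrist_force: [-1.2, -0.4, 3.6]
finger_gap: 27.8
finger_force: 12.0
```

Contact is at 23.7, which is 18.7 + 5, so the carton is on the floor. I release and retreat, then look.

```bash
python3 -m creep '[[-0.25,[0,0,0],0],[-0.2,[0,0,0],0],[-0.2,[0,0,0],0],[-0.2,[0,0,-2],0],[-0.2,[0,0,-5],0],[-0.2,[0,0,-10],0],[-0.2,[0,0,-15],0],[-0.2,[0,0,-15],0],[-0.2,[0,0,-15],0]]'; python3 -m creep '[[-0.2,[-20,10,0],0],[-0.2,[-20,10,0],0],[-0.2,[-20,10,0],0],[-0.2,[-20,10,0],0],[-0.2,[-20,10,0],0],[-0.2,[-20,10,0],0],[-0.2,[-20,10,0],0],[-0.2,[-20,10,0],0],[-0.2,[-20,10,0],0],[-0.2,[-20,10,0],0]]'; python3 -c "
from h import *
i=np.hstack([manip.camera('scene')[140:270,190:350],manip.camera('top')[180:310,190:380]])[:,:,::-1]; cv2.imwrite('pics/c8.png',cv2.resize(i,None,fx=2.28,fy=2.28,interpolation=2))"
```

```text
clock: 32.9
eef_pos: [487.6, -141.1, 174.0]
eef_rot: [3.14, 0.0, 1.403]
wrist_force: [-0.2, 0.8, -1.5]
finger_gap: 37.6
finger_force: 0.0
clock: 33.9
eef_pos: [552.7, -354.1, 173.7]
eef_rot: [3.141, 0.0, 1.404]
wrist_force: [-0.3, 0.0, 0.3]
finger_gap: 37.8
finger_force: 0.0
```

View pics/c8.png

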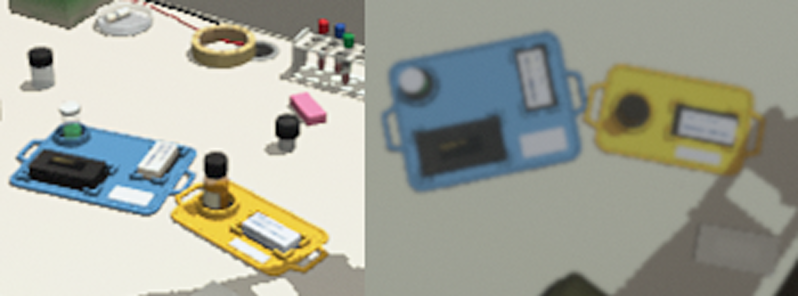

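All five items are in their nests. The case is at (65,168) in the crop, the cartons at (160,158) and (272,230), the vial upright at (70,120) and the oil bottle upright at (215,180). The pink carton and the other stock are undisturbed, so I hand the job in.

```bash
python3 -c "
from cell import manip; print(manip.sign_off())"
```

```text
the job is handed in; nothing more can be done
None
```

Both kits are made up and the job is handed in at about 34 s: the final pictures show all five items in their nests, with the vial and oil bottle upright and the other stock in view undisturbed.

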